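# Reset the sheet stop by one hole

### The job

The sheet stop has to be reset for the brass job: take hold of the red plunger knob on the blue sleeve, pull it up to free the lock pin, slide the sleeve along the rail to the very next hole on the side of the perforated brass sheet, and let the pin go fully home in that hole. Finish still gripping the knob with the pin held fully in; do not let go at the end. Leave the nibbler, the can and the wooden block where they are.

Things in the scene. Friction and masses are not known exactly. Their poses are not given: they have to be found in the camera images.
- rail: Fixed level square tube of bare metal, 40 x 300 mm and 40 mm high, raised on two dark feet (each 90 mm across the tube, 30 mm along it, 30 mm high), its top 70 mm above the table. Origin: at table height under the middle of the tube; its y axis runs along the tube (the sliding direction), its z axis up. Five dark round holes of 14 mm in the tube's top, on its centre line, 40 mm apart: at y = -80, -40, 0, 40, 80 mm. The blue sleeve covers the middle hole at the start.
- sleeve (a joint): Position of the blue sleeve along the rail in m: 0 over the middle hole (where it starts, locked), positive towards the rail's +y; end stops at -0.09 and 0.09. The sleeve is 56 mm long along the rail and 52 mm square, its top 76 mm above the table; a steel stop blade 8 mm thick sticks out 82 mm from its rail +x side, no higher than 70 mm. It slides with about 2 to 3 N of friction once the pin is out.
- plunger (a joint): Lift of the spring plunger in the sleeve in m: 0 = pin fully home in a hole, 0.020 = pulled right up. The bullet-nosed 12 mm pin stands 14 mm deep in the hole, so it is clear of the hole from about 0.0135 and rides on the tube there if let down between holes. A spring pushes it down with about 6 N (home) to 9 N (right up).
- knob (a point): Centre of the red plunger knob: an upright cylinder 30 mm in diameter and 30 mm high, 113 mm above the table when the pin is home (knob from 98 to 128 mm). It rises with the plunger and travels with the sleeve. Below it a 10 mm stem goes into a brass bush 20 mm in diameter whose top is 88 mm above the table. It can be gripped from above in any yaw.
- brass_job_mid (a point): Middle of the upper face of the perforated brass sheet (yellow metal with black holes, 162 x 142 mm, 30 mm above the table) lying on a white tray, fixed, beyond one end of the rail: it tells which way the sleeve must go.
- steel_job_mid (a point): Middle of the upper face of the plain dark steel sheet (same size and height, no holes) on a white tray, fixed, beyond the other end of the rail.
- nibbler_mid (a point): Loose hand nibbler with black handle and brass head lying on the table beyond the rail, 190 mm long, 34 mm wide, 30 mm high; the point is 15 mm above the table. Bystander.
- can_mid (a point): Centre of a small closed can with a blue label, 52 mm in diameter, 75 mm high, standing on the table on the robot's side of the rail. Bystander.
- block_mid (a point): Centre of a loose pale wooden block 45 x 60 x 30 mm on the robot's side of the rail. Bystander.
Mind the look-alikes: they are no part of the job. Leave any orange look-alike of the part that bears brass_job_mid alone.

How it is judged:
On the way:
1. the plunger is pulled up clear of the middle hole by the gripper (value of joint plunger above 0.011 m and contact force between the fingers and plunger above 2 N), for 0.1 s.
At the end, for the whole second after the job is handed in: The sleeve stands at the first hole from the middle on the brass sheet's side (40 mm from the start, within 4 mm), the pin is home (plunger lift under 3 mm), all at rest, and the gripper still holds the knob (over 3 N of contact, the grasp point within 35 mm of the knob's centre) (((y of brass_job_mid in the frame of rail above 0 m and value of joint sleeve between 0.036 and 0.044 m) or (y of brass_job_mid in the frame of rail below 0 m and value of joint sleeve between -0.044 and -0.036 m)) and value of joint plunger below 0.003 m and contact force between the fingers and plunger above 3 N and distance between the grasp point and knob below 0.035 m and velocity of joint sleeve between -0.01 and 0.01 m/s); the arm keeps its last pose, push and grip.
It fails at once if the nibbler is pushed more than 20 mm (distance of nibbler_mid from where it was at the start of the episode above 0.02 m).
It fails at once if the can is pushed more than 20 mm or tipped (distance of can_mid from where it was at the start of the episode above 0.02 m).
It fails at once if the wooden block is pushed more than 20 mm (distance of block_mid from where it was at the start of the episode above 0.02 m).
It also fails if it takes over 32 s, if anything falls off the work surface, if the arm or the gripper's body presses on something with over 40 N, if the wrist force passes 120 N, or if a joint passes its speed limit or range.

### The arm

A 6-joint arm with a two-finger parallel gripper is mounted at the origin on the work surface. World frame = base frame: x ahead of the robot, y to its left, z up, the work surface at z = 0. Lengths are in m, angles in rad, forces in N, time in s.
With the tool pointing down it reaches from about 0.375 to 0.9 m from the base axis. Payload 3.1 kg.
Tool frame: the origin (TCP) lies on the centre line of the jaws, within the pads' length; the fingertips stand 17 mm ahead of it and the grasp point (between the pads) lies 2 mm behind it; z points along the fingers, y is the line along which they close (so a half turn about z gives the same grasp; the last joint's range is limited). The gripper opens to 85 mm and grips with 20 to 120 N. Pads are 22 mm wide; open, the fingers measure 114 mm over their backs; the gripper's body (76 mm by 85 mm) begins 54 mm behind the grasp point. The pads swing forward as they close: fully open they stand 13 mm farther back than shut.
Start: joints at [-1.462, 0.527, 1.433, -0, 1.181, -0.178], TCP at [0.177, -0.599, 0.248] pointing down, gripper open.
Joint ranges: [-3.08, 3.08], [-0.75, 2.2], [0.22, 2.44], [-1.43, 4.57], [0, 2.65], [-2.85, 2.85]. Speed limits (rad/s): [2.79, 2.79, 3.14, 3.14, 3.14, 3.14].

### API

Orientations are given as a unit quaternion [w, x, y, z].
In Python, from cell import * gives the robot as it stands. The module is installed in compiled form; this text tells all that it offers.
- The arm moves only by the tool play_rows, never from a script. Its argument "commands" is a list of rows, each a list of 7 numbers: the shift along the tool's x, y, z in units of 50 mm (1.0 is 50 mm), then the turn, a rotation vector about the tool's x, y, z in units of 180 degrees (1.0 is 180 degrees), then the opening, from 0 (shut) to 1 (fully open). In form: [[x, y, z, ax, ay, az, fingers], ...]. A call has 1 to 10 rows; each row shifts and turns the commanded pose from where the row before left it, along the tool's axes as they then stand; what a row does not reach is not made up. A row lasts 1/8 s, in which the tool goes at most 62.5 mm and 10.7 degrees, less where a joint would pass 70% of its speed; a pose out of reach is approached as far as the arm can. A call with a number of a shift or a turn outside -1 to 1 is refused whole. A call with a gripper value outside its range is refused whole. The fingers move at their own pace and stop on an object; "force" is the grip in N (left out, the last holds). Time passes only in rows, so rows that do not move let the fingers close. It gives the time, the measured TCP pose, the force and the opening at its end, in the units of the state.
- state(): the state, without advancing time (a new reading comes with each control period).
- read_camera(name): name is "side" or "top" or "wrist"; returns a dict with "color" (420x560x3 uint8, red, green, blue), "camera_matrix" (3x3 intrinsics, pixels), "k1" (the pictures are not rectified: a ray, as slopes to the right and down, at radius r is drawn at 1 + k1 r^2 times it, then the intrinsics apply), "position" and "rotation" of the camera in the world; the wrist camera has in their place "mount" (4x4, takes a point from camera to tool coordinates, whose origin is the TCP and whose axes are the flange's). Camera axes: x right, y up, looking along -z (the intrinsics and any distortion apply to the point x, -y, -z); pixel columns grow to the right and rows downward; lengths in m; the calibration is good to about 2 mm. A picture is of the moment at which its call begins: read the wrist's pose just before it. There is no depth.
- hand_in(): hands the job in, once; it reports no verdict.
Trained networks look in the newest picture that a camera, given by its name, has taken for a name from the list of things; names that differ only in an ending like _2 or _b are one class to them, and where a whole thing is asked for, a point or a joint stands for the part that bears it (a point fixed in the world has none). Each returns a list of dicts, best first, with "p" (0 to 1); they miss things now and then, are a little off and sometimes report something else, mostly with a low value. They report only what shows in the picture. A call takes as long as a camera call. They do not tell look-alikes from the thing itself.
- look_for(target, camera): "point" ([column, row] in pixels, amid what is visible of it).
The state is a dict: "clock": time; "joint_positions": joint angles; "qd": joint speeds; "joint_efforts": joint torques, N m; "tool_pos": TCP position; "tcp_rot": TCP orientation; "force": force on the tool from outside, world axes, zero at the start; "ft_torque": the same for the moment, N m; "opening": opening from 0.0 (shut) to 1.0 (fully open).
Only numpy, scipy, OpenCV 4.12 (cv2) and the standard library are available. Lean on these libraries where they do the work, as an engineer would, in place of code of your own. Each camera call takes 0.05 s, during which the arm holds its last target. There are 200 camera calls.

## Working session

There is one attempt and no reset: what is moved stays moved. The work goes in short steps, Python scripts to look and compute and a tool call to move; the robot and the scene stay as the last step left them, time stands still between calls to the robot, and variables do not carry over. Pictures are saved under pics/ and viewed, on a budget of 10 in all, crops included, one or two more only if the job needs it, and the job is handed in when it is done.

Besides the shell and the picture viewer there is one more tool, called after "Call:" as name(argument=value, ...), one argument or row to a line, values as JSON. play_rows: Moves the arm, as the interface text tells. Shifts and turns lie within -1 to 1; 1 stands for 50 mm of shift or 180 degrees of turn. Its arguments: {"type":"object","properties":{"commands":{"type":"array"},"force":{"type":"number"}},"required":["commands"]}

```bash
mkdir -p pics
cat > h.py <<'E'
from cell import *
import numpy as np, cv2
from scipy.spatial.transform import Rotation as R
def snap(n,f=None):
    s=state(); c=read_camera(n)
    if f: cv2.imwrite('pics/'+f,c['color'][:,:,::-1])
    if 'mount' in c:
        q=np.array(s['tcp_rot']); T=np.eye(4); T[:3,:3]=R.from_quat(q[[1,2,3,0]]).as_matrix(); T[:3,3]=s['tool_pos']
        T=T@np.array(c['mount']); c['position']=T[:3,3]; c['rotation']=T[:3,:3]
    return c
def at_z(c,px,z):
    K=np.array(c['camera_matrix']); u=cv2.undistortPoints(np.array([[px]],float),K,np.array([c['k1'],0,0,0,0.]))[0,0]
    Rm=np.array(c['rotation']); 
    if Rm.shape!=(3,3): Rm=R.from_quat(Rm[[1,2,3,0]]).as_matrix()
    d=Rm@np.array([u[0],-u[1],-1]); p=np.array(c['position']); return p+d*(z-p[2])/d[2]
E
python3 - <<'E'
from h import *
np.set_printoptions(precision=4,suppress=True)
print(state())
Z=dict(knob=.113,brass_job_mid=.03,steel_job_mid=.03,nibbler_mid=.015,can_mid=.0375,block_mid=.015,sleeve=.06,rail=.07)
for n in ['top','side']:
    c=snap(n,n+'0.png'); print(n,c['position'])
    for k,z in Z.items():
        for d in look_for(k,n)[:3]: print(k,d['p'],d['point'],at_z(c,d['point'],z))
E
```

```text
{'clock': 0.0, 'joint_positions': array([-1.4615,  0.5285,  1.4339, -0.    ,  1.1814, -0.1785]), 'qd': array([ 0.0013,  0.0009, -0.0005, -0.0014, -0.0015,  0.0006]), 'joint_efforts': array([ -0.0009, -44.2359, -17.8027,  -0.0004,   0.0084,  -0.    ]), 'tool_pos': array([ 0.1773, -0.5986,  0.2473]), 'tcp_rot': array([-0.0011,  0.9897,  0.1434,  0.    ]), 'force': array([-0.3068, -0.1833, -0.4958]), 'ft_torque': array([0.042 , 0.0023, 0.0279]), 'opening': 1.0015180708022364}
top [0.5314 0.0098 1.0471]
knob 0.43 [295.2, 234.2] [ 0.5172 -0.0071  0.113 ]
brass_job_mid 0.96 [168.5, 286.3] [0.3804 0.3059 0.03  ]
brass_job_mid 0.77 [393.2, 274.4] [ 0.4205 -0.2508  0.03  ]
nibbler_mid 0.75 [337.0, 181.3] [ 0.6499 -0.1122  0.015 ]
can_mid 0.57 [232.8, 265.5] [0.4367 0.1437 0.0375]
block_mid 0.91 [308.5, 292.9] [ 0.3698 -0.0441  0.015 ]
sleeve 0.75 [296.5, 231.3] [ 0.5233 -0.0111  0.06  ]
rail 0.64 [299.2, 238.1] [ 0.5074 -0.0175  0.07  ]
rail 0.36 [295.9, 229.3] [ 0.5281 -0.0094  0.07  ]
side [0.5265 0.8847 0.7602]
knob 0.79 [315.7, 192.9] [ 0.5109 -0.0045  0.113 ]
brass_job_mid 0.87 [375.3, 334.5] [0.3965 0.328  0.03  ]
brass_job_mid 0.85 [350.4, 169.1] [ 0.4117 -0.2354  0.03  ]
steel_job_mid 0.92 [254.8, 294.5] [0.6325 0.2384 0.03  ]
steel_job_mid 0.2 [353.8, 171.8] [ 0.403  -0.2219  0.03  ]
nibbler_mid 0.91 [261.8, 200.2] [ 0.65   -0.1018  0.015 ]
can_mid 0.92 [352.3, 258.9] [0.4287 0.134  0.0375]
block_mid 0.57 [373.1, 215.8] [ 0.3645 -0.0465  0.015 ]
sleeve 0.78 [310.7, 208.7] [ 0.5215 -0.0123  0.06  ]
rail 0.68 [307.1, 217.1] [0.5296 0.0325 0.07  ]
```

View pics/top0.png

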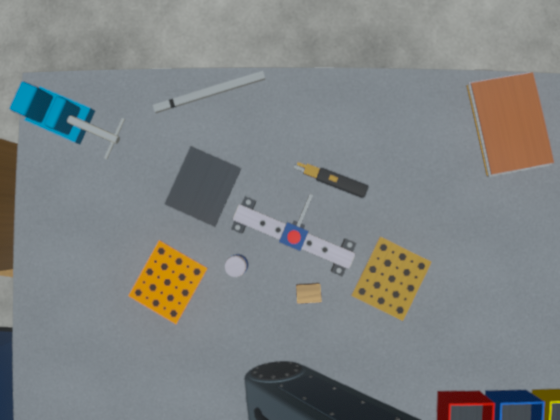

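View pics/side0.png

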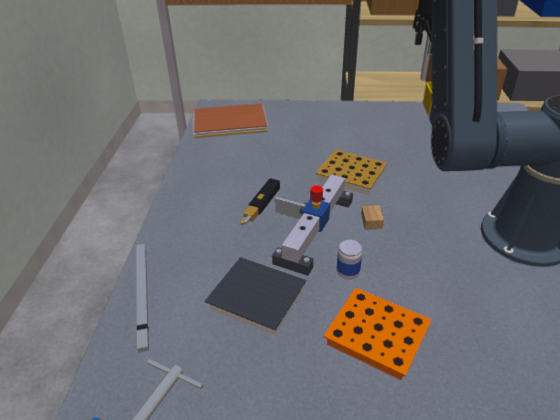

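The true brass sheet (yellow, top px 392,278) lies at the rail's right end, world -y. The orange sheet at (168,284) is the look-alike. Red knob is at top px (294,236) and side px (316,193). I'll refine the knob and the rail direction next.

Run:
```python
from h import *
np.set_printoptions(precision=4,suppress=True)
for n in ['top','side']:
    c=snap(n); im=c['color'].astype(int)
    m=((im[...,0]>150)&(im[...,1]<70)&(im[...,2]<80)).astype(np.uint8)
    m[:150]=0; m[300:]=0
    k,l,st,ce=cv2.connectedComponentsWithStats(m); i=1+st[1:,4].argmax(); print(n,st[i],ce[i])
    print(at_z(c,ce[i],.113),at_z(c,ce[i],.128))
    if n=='top':
        h=[at_z(c,p,.07) for p in [(262,223),(278,229.5),(309,242.5),(325,249)]]; print(np.array(h))
        d=h[3]-h[0]; print('dir',d, np.degrees(np.arctan2(d[1],d[0])))
        g=cv2.resize(im[200:275,220:370].astype(np.uint8),None,fx=5,fy=5,interpolation=cv2.INTER_CUBIC); cv2.imwrite('pics/crop.png',g[:,:,::-1])
s=state();q=s['tcp_rot'];M=R.from_quat(q[[1,2,3,0]]).as_matrix();print(M)
```

```text
top [289 231   6   5  14] [291.0714 232.7857]
[0.5202 0.0023 0.113 ] [0.5204 0.0024 0.128 ]
[[ 0.5419  0.0713  0.07  ]
 [ 0.527   0.033   0.07  ]
 [ 0.4974 -0.0408  0.07  ]
 [ 0.4826 -0.0788  0.07  ]]
dir [-0.0594 -0.1501  0.    ] -111.57404247320197
side [311 185  12   8  70] [316.4    188.4857]
[ 0.5092 -0.0222  0.113 ] [ 0.5096 -0.0012  0.128 ]
[[ 0.9589  0.2838  0.    ]
 [ 0.2838 -0.9589  0.    ]
 [ 0.     -0.     -1.    ]]
```

View pics/crop.png

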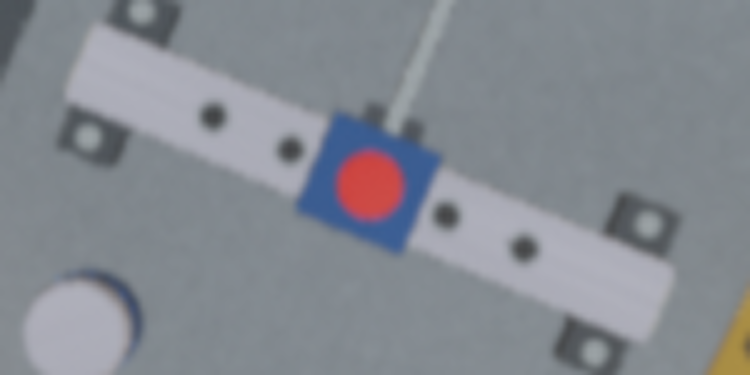

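Call:
play_rows(
  commands=[
    [0, 0, 0, 0, 0, 0.053, 1],
    [0, 0, 0, 0, 0, 0.053, 1],
    [0, 0, 0, 0, 0, 0.053, 1],
    [0, 0, 0, 0, 0, 0.053, 1],
    [0.13, -0.9, 0, 0, 0, 0, 1],
    [0.13, -0.9, 0, 0, 0, 0, 1],
    [0.13, -0.9, 0, 0, 0, 0, 1],
    [0.13, -0.9, 0, 0, 0, 0, 1],
    [0.13, -0.9, 0, 0, 0, 0, 1],
    [0.13, -0.9, 0, 0, 0, 0, 1],
  ],
  force=50,
)

```text
clock: 2.25
tool_pos: [0.314, -0.3616, 0.2486]
tcp_rot: [0.0, 0.982, -0.188, 0.0]
force: [-0.0, -0.1, 1.1]
opening: 0.997
```

Call:
play_rows(
  commands=[
    [0.13, -0.9, 0, 0, 0, 0, 1],
    [0.13, -0.9, 0, 0, 0, 0, 1],
    [0.13, -0.9, 0, 0, 0, 0, 1],
    [0.13, -0.9, 0, 0, 0, 0, 1],
    [0.13, -0.9, 0, 0, 0, 0, 1],
    [0.13, -0.9, 0, 0, 0, 0, 1],
    [0, 0, 0, 0, 0, 0, 1],
    [0, 0, 0, 0, 0, 0, 1],
  ],
)

```text
clock: 3.25
tool_pos: [0.4492, -0.1265, 0.2484]
tcp_rot: [0.0, 0.982, -0.188, 0.0]
force: [1.1, -0.1, -0.1]
opening: 1.001
```

Run:
```python
from h import *
np.set_printoptions(precision=4,suppress=True)
s=state();M=R.from_quat(s['tcp_rot'][[1,2,3,0]]).as_matrix();print(s['tool_pos'],M,s['joint_positions'])
for n in ['wrist','side']:
  c=snap(n,n+'1.png')
  for k in ['knob']:
    for d in look_for(k,n)[:2]:
      p=at_z(c,d['point'],.113); print(n,d,p,M.T@(p-s['tool_pos'])/.05)
```

```text
[ 0.4492 -0.1265  0.2484] [[ 0.9296 -0.3685 -0.    ]
 [-0.3685 -0.9296 -0.0006]
 [ 0.0002  0.0006 -1.    ]] [-0.5143  0.3154  1.8167 -0.0007  1.0092  1.4343]
wrist {'point': [122.0, 194.5], 'p': 0.91} [0.5118 0.0004 0.113 ] [ 0.2285 -2.8223  2.7063]
side {'point': [317.1, 191.3], 'p': 0.58} [ 0.5076 -0.0109  0.113 ] [ 0.2331 -2.5804  2.7064]
```

View pics/wrist1.png

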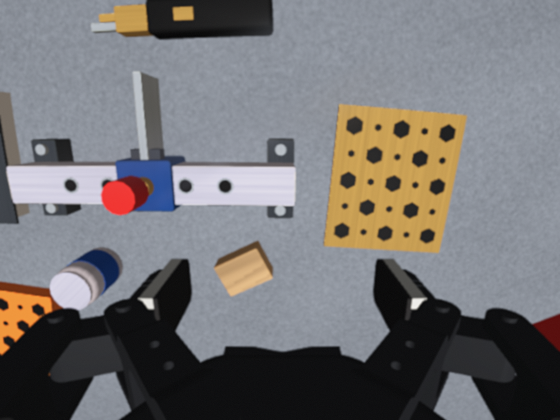

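The wrist view shows the rail level in the image, so the tool is aligned with it. The knob is at (124,195) and the brass sheet (390,180) is on the tool's +y side.

Call:
play_rows(
  commands=[
    [0.08, -0.9, 0.2, 0, 0, 0, 1],
    [0.08, -0.9, 0.2, 0, 0, 0, 1],
    [0.07, -0.9, 0.2, 0, 0, 0, 1],
    [0, 0, 0, 0, 0, 0, 1],
    [0, 0, 0, 0, 0, 0, 1],
  ],
)

```text
clock: 4.08
tool_pos: [0.5096, -0.0058, 0.2182]
tcp_rot: [0.0, 0.982, -0.188, -0.0]
force: [0.7, 0.7, 0.2]
opening: 0.999
```

Run:
```python
from h import *
np.set_printoptions(precision=4,suppress=True)
s=state();M=R.from_quat(s['tcp_rot'][[1,2,3,0]]).as_matrix();print(s['tool_pos'],s['force'])
c=snap('wrist','wrist2.png')
for d in look_for('knob','wrist')[:2]:
  for z in (.113,.128):
      p=at_z(c,d['point'],z); print(d,p,M.T@(p-s['tool_pos'])/.05)
im=c['color'].astype(int); m=((im[...,0]>150)&(im[...,1]<70)&(im[...,2]<80)).astype(np.uint8)
k,l,st,ce=cv2.connectedComponentsWithStats(m); i=1+st[1:,4].argmax(); print(st[i],ce[i])
```

```text
[ 0.5096 -0.0058  0.2182] [0.6964 0.7287 0.2437]
{'point': [277.1, 217.7], 'p': 0.9} [ 0.5105 -0.0014  0.113 ] [-0.0154 -0.09    2.1049]
{'point': [277.1, 217.7], 'p': 0.9} [ 0.5146 -0.0033  0.128 ] [ 0.0734 -0.0852  1.8049]
[ 259  203   39   37 1082] [277.6303 221.219 ]
```

View pics/wrist2.png

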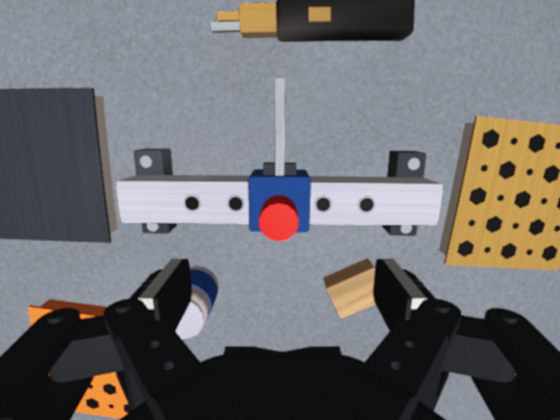

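The knob (278,220) is nearly centred, about 4 mm off towards -y. Descending and gripping.

Call:
play_rows(
  commands=[
    [0.03, -0.07, 0.5, 0, 0, 0, 1],
    [0, 0, 0.6, 0, 0, 0, 1],
    [0, 0, 0.6, 0, 0, 0, 1],
    [0, 0, 0.4, 0, 0, 0, 1],
    [0, 0, 0, 0, 0, 0, 1],
    [0, 0, 0, 0, 0, 0, 0.5],
    [0, 0, 0, 0, 0, 0, 0.3],
    [0, 0, 0, 0, 0, 0, 0.2],
    [0, 0, 0, 0, 0, 0, 0.1],
    [0, 0, 0, 0, 0, 0, 0.1],
  ],
  force=50,
)

```text
clock: 5.42
tool_pos: [0.5129, -0.0029, 0.1144]
tcp_rot: [0.001, 0.982, -0.188, 0.001]
force: [-0.7, -3.6, 5.4]
opening: 0.335
```

Call:
play_rows(
  commands=[
    [0, 0, 0, 0, 0, 0, 0],
    [0, 0, 0, 0, 0, 0, 0],
    [0, 0, 0, 0, 0, 0, 0],
  ],
)

```text
clock: 5.8
tool_pos: [0.5129, -0.0029, 0.1144]
tcp_rot: [0.001, 0.982, -0.188, 0.001]
force: [-1.5, -1.2, 5.4]
opening: 0.335
```

Call:
play_rows(
  commands=[
    [0, 0, -0.1, 0, 0, 0, 0],
    [0, 0, -0.1, 0, 0, 0, 0],
    [0, 0, -0.1, 0, 0, 0, 0],
    [0, 0, -0.05, 0, 0, 0, 0],
    [0, 0, 0, 0, 0, 0, 0],
    [0, 0, 0, 0, 0, 0, 0],
  ],
)

```text
clock: 6.55
tool_pos: [0.5129, -0.0024, 0.1309]
tcp_rot: [0.0, 0.982, -0.188, 0.0]
force: [2.9, -3.4, -9.1]
opening: 0.332
```

Run:
```python
from h import *
c=snap('side'); g=cv2.resize(c['color'][150:250,260:380],None,fx=5,fy=5,interpolation=cv2.INTER_CUBIC); cv2.imwrite('pics/s3.png',g[:,:,::-1])
s=state();print(s['tool_pos'],s['force'],s['opening'])
```

```text
[ 0.51289581 -0.00242492  0.13083674] [ 3.44339358 -3.6829821  -8.29529003] 0.33948325306231414
```

View pics/s3.png

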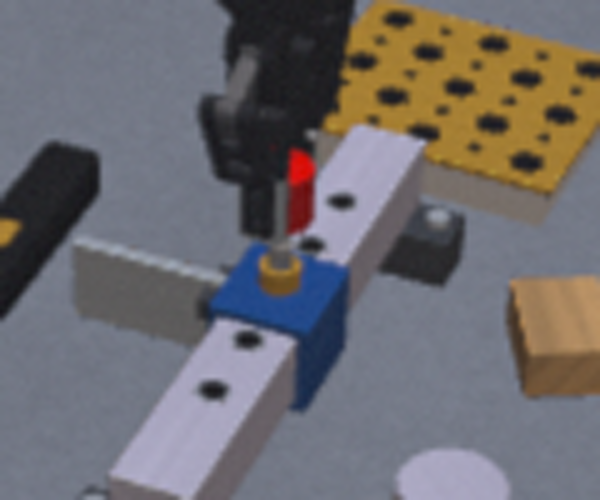

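The stem shows well out of the bush and the 8.5 N down force matches the spring, so the pin is free. Sliding 40 mm along tool +y, towards the brass.

Call:
play_rows(
  commands=[
    [0, 0.1, 0, 0, 0, 0, 0],
    [0, 0.15, 0, 0, 0, 0, 0],
    [0, 0.15, 0, 0, 0, 0, 0],
    [0, 0.15, 0, 0, 0, 0, 0],
    [0, 0.15, 0, 0, 0, 0, 0],
    [0, 0.1, 0, 0, 0, 0, 0],
    [0, 0, 0, 0, 0, 0, 0],
    [0, 0, 0, 0, 0, 0, 0],
  ],
)

```text
clock: 7.6
tool_pos: [0.4975, -0.04, 0.1308]
tcp_rot: [0.0, 0.982, -0.188, -0.0]
force: [2.4, -3.4, -8.7]
opening: 0.334
```

Run:
```python
from h import *
s=state();print(s['tool_pos'],s['force'],s['opening'],(s['tool_pos']-[.5129,-.0029,.1144])@[-.3685,-.9296,0])
```

```text
[ 0.49752643 -0.04004559  0.1308268 ] [ 2.37007099 -3.38801317 -8.71398446] 0.3343631438833076 0.040195700575348846
```

Call:
play_rows(
  commands=[
    [0, 0, 0.08, 0, 0, 0, 0],
    [0, 0, 0.08, 0, 0, 0, 0],
    [0, 0, 0.08, 0, 0, 0, 0],
    [0, 0, 0.08, 0, 0, 0, 0],
    [0, 0, 0.04, 0, 0, 0, 0],
    [0, 0, 0, 0, 0, 0, 0],
    [0, 0, 0, 0, 0, 0, 0],
  ],
)

```text
clock: 8.48
tool_pos: [0.4977, -0.0398, 0.1143]
tcp_rot: [0.0, 0.982, -0.188, 0.0]
force: [-1.6, -4.6, 7.9]
opening: 0.335
```

Run:
```python
from h import *
c=snap('side'); g=cv2.resize(c['color'][150:250,260:380],None,fx=5,fy=5,interpolation=cv2.INTER_CUBIC); cv2.imwrite('pics/s4.png',g[:,:,::-1])
s=state();print(s['tool_pos'],s['force'],s['opening'],(s['tool_pos']-[.5129,-.0029,.1144])@[-.3685,-.9296,0])
```

```text
[ 0.49774663 -0.03983668  0.11433957] [-1.04009923 -5.34747507  8.21276805] 0.33847728726213744 0.039920356060023296
```

View pics/s4.png

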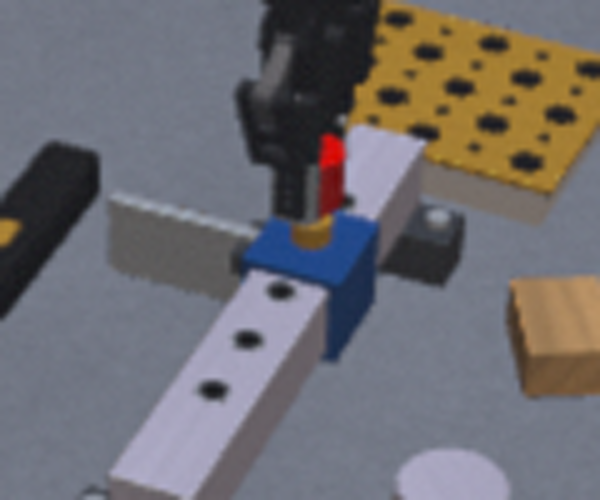

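The sleeve is now over the next hole: three holes are open behind it, and the knob is back down near the bush. The height and the upward reaction match the original home state, so the pin is home. Handing in.

```bash
python3 -c "
from cell import *
print(hand_in()); s=state(); print(s['tool_pos'],s['force'],s['opening'])"
```

```text
the job is handed in; nothing more can be done
None
the job is handed in; nothing more can be done
```

I gripped the red knob and pulled the plunger up about 16.5 mm. I then slid the sleeve 40 mm towards the real brass sheet, lowered the pin into that hole, and handed in at about 8.5 s, still gripping at 50 N. The orange perforated sheet was the look-alike and I left it alone.

- **Sleeve position:** the tool stood 39.9 mm along the rail from where it first gripped. The side picture shows three open holes behind the sleeve, so it sits over the next hole.
- **Pin home:** the tool height was 114.3 mm, against 114.4 mm when I first gripped the knob with the pin home. About 8 N of upward reaction shows the pin is pressed in.
- **Grip:** the opening read 0.34 (about 29 mm), which fits the 30 mm knob.
- **Bystanders:** the block did not appear to move in the last side picture. The can and nibbler were only partly in view, and nothing went near any of the three.

No check failed. The reading I tried after the hand-in was refused, so the figures above are from just before it.

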